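# Open a push-and-turn safety bottle in its bench holder for a seal check

## Task

The oblong bottle with the push-and-turn safety cap is due for a seal check: lift it from the table and set it fully home in the well of the wooden bench holder, which keeps it from turning. Then press its cap straight down and, while it is pressed, turn it counter-clockwise (seen from above) until it is free; do not force it. Lift the cap off and finish while still holding it, level and still, straight above the bottle's mouth with about 6 cm between them, the bottle still home in the holder and the other things on the table left where they were.

Things in the scene. Friction and masses are not known exactly. Their poses are not given: they have to be found in the camera images.
- jug: Oblong grey plastic bottle, 0.36 kg (varies), paper label on each wide side, loose on the table. Origin: centre of its underside; z up, x along the long side. Body 62 mm (x) by 42 mm (y), sides vertical up to 86 mm, then a sloping shoulder up to the neck at 104 mm; 136 mm tall with its cap. Can be lifted by the locked cap or across its 42 mm width. The same shape after half a turn.
- jug_mouth (a point): Centre of the bottle's mouth (rim of the neck, 126 mm above the bottle's underside).
- safety_cap: Round black ribbed cap, 44 mm across, 25 mm tall, 47 g, on the bottle's neck. Origin: centre of its lower edge, 111 mm above the bottle's underside while locked; z up, x in line with the bottle's x (within 4 degrees) while locked. Three lugs inside sit in pockets of the neck. Not pressed, it is blocked both ways and cannot come off; clockwise it is always blocked.
- cap_liner (a joint): How far the cap is pressed down over its sprung liner: 0 m released, 0.0055 m at the stop. About 5 N to start, 9 N at 3 mm, 13 N at the stop; springs back. From 3.5 mm the lugs clear the safety teeth and the cap turns counter-clockwise seen from above (positive about z).
- cap_top (a point): Centre of the cap's flat top, 25 mm above its lower edge; two white arrows show the way to turn. Keep the cap pressed for the first 30 degrees of the turn; from 30 to 90 degrees it is free and comes straight up (60 degrees is the middle). Its gasket makes it stiff to turn, about 0.2 N m while pressed.
- holder: Wooden block 104 mm (x) by 84 mm (y) by 30 mm high, fixed to the table. Origin: centre of its underside, on the table; z up. In its top a centred oblong well, 67 mm (x) by 47 mm (y), 22 mm deep (floor 8 mm above the table), with a 5 mm bevel round its mouth. The bottle goes in with its x along the holder's x, either way round.
- holder_floor (a point): Centre of the floor of the holder's well; the underside of a bottle that is fully home lies here.
- oil_small: Small sample oil bottle, round, 52 mm across, 167 mm tall, standing loose. Leave it alone. Origin: centre of its underside.
- oil_tall: Larger sample oil bottle, round, 58 mm across, 196 mm tall, standing loose. Leave it alone. Origin: centre of its underside.
- masking_roll: Roll of masking tape lying flat, 100 mm across, 25 mm high, loose. Leave it alone. Origin: centre of its underside.
- label_roll: Part roll of labels standing on its end, 80 mm across, 50 mm high, loose. Leave it alone. Origin: centre of its underside.
- carton: Small closed carton, 68 x 120 x 51 mm, loose. Leave it alone. Origin: centre of its underside.
- marker: Capped marker pen lying flat, 135 mm long (its y axis), 17 mm thick, loose. Leave it alone. Origin: centre of its underside.
Things that resemble listed ones, but are neither listed nor needed, are in the scene too. Of the things like the safety_cap, leave any that is pink or turquoise; of the rest the larger one is meant.

How it is judged:
On the way, in this order (a step that is already met when the one before it is completed fails the run):
1. the bottle stands fully home in the holder's well, cap on (z of jug in the frame of holder below 0.0115 m and horizontal distance between jug and holder below 0.006 m and angle between the x axis of jug and the x axis of holder, either way round below 0.16 rad and angle between jug's own z axis and vertical below 0.06 rad and z of safety_cap in the frame of jug below 0.116 m), for 0.1 s.
2. with the bottle in the holder, the cap is turned past its safety teeth while pressed down (z of jug in the frame of holder below 0.0115 m and horizontal distance between jug and holder below 0.006 m and angle between the x axis of jug and the x axis of holder, either way round below 0.16 rad and angle between jug's own z axis and vertical below 0.06 rad and z of safety_cap in the frame of jug below 0.109 m and angle between the x axis of safety_cap and the x axis of jug, either way round above 0.2 rad), for 0.02 s.
At the end, for the whole second after the job is handed in: Bottle fully home in the well (underside within 3.5 mm of its floor, centred within 6 mm, upright), at rest, not touched by the robot. Cap off it and held in the gripper, lower edge 30 to 120 mm above the rim, axis within 25 mm of the mouth's, level within 11 degrees, still (z of jug in the frame of holder below 0.0115 m and horizontal distance between jug and holder below 0.006 m and angle between the x axis of jug and the x axis of holder, either way round below 0.16 rad and angle between jug's own z axis and vertical below 0.06 rad and z of safety_cap in the frame of jug between 0.156 and 0.246 m and horizontal distance between safety_cap and jug_mouth below 0.025 m and angle between safety_cap's own z axis and vertical below 0.2 rad and linear speed of safety_cap below 0.02 m/s and linear speed of jug below 0.01 m/s and contact force between the fingers and safety_cap above 1 N and contact force between each of the arm, safety_cap and jug below 0.1 N); the arm keeps its last pose, push and grip.
It fails at once if the cap is forced: more than 90 N between cap and bottle (contact force between safety_cap and jug above 90 N).
It fails at once if the bottle is tipped by more than 30 degrees (angle between jug's own z axis and vertical above 0.52 rad).
It fails at once if another thing on the table is moved by more than 3 cm (distance of any of oil_small, oil_tall, masking_roll, label_roll, carton, marker from where it was at the start of the episode above 0.03 m).
It also fails if it takes over 51 s, if anything falls off the work surface, if the arm or the gripper's body presses on something with over 40 N, if the wrist force passes 120 N, or if a joint passes its speed limit or range.

## Robot

A 7-joint arm with a two-finger parallel gripper is mounted at the origin on a cart in front of the work surface, level with it; the furniture and walls round the work are solid. World frame = base frame: x ahead of the robot, y to its left, z up, the work surface at z = 0. Lengths are in m, angles in rad, forces in N, time in s.
With the tool pointing down it reaches from about 0.4 to 0.875 m from the base axis. Payload 19.3 kg.
Tool frame: the origin (TCP) lies at the very end of the fingers, on their centre line; the grasp point (between the pads) lies 19 mm behind it; z points along the fingers, y is the direction in which the jaws open and shut (so a half turn about z gives the same grasp; the last joint's range is limited). The gripper opens to 85 mm and grips with 20 to 120 N. Pads are 22 mm wide; open, the fingers measure 114 mm over their backs; the gripper's body (76 mm by 85 mm) begins 54 mm behind the grasp point. The pads swing forward as they close: fully open they stand 13 mm farther back than shut.
Start: joints at [-1.244, 0.521, -0.036, 1.599, 0.021, 1.021, -0.113], TCP at [0.242, 0.576, 0.231] pointing down, gripper open.
Joint ranges: [-2.91, 2.91], [-0.3, 2.13], [-1.5, 1.42], [0.17, 2.43], [-1.26, 4.41], [0.16, 1.93], [-2.52, 2.52]. Speed limits (rad/s): [1.89, 1.89, 2.39, 2.39, 3.01, 3.01, 3.01].

## Interface

Orientations are given as [roll, pitch, yaw] about the fixed x, y, z axes, in that order (R = Rz(yaw) Ry(pitch) Rx(roll)).
In Python, from workcell import bot, grab_frame, calibration, workorder gives the robot as it stands.
- The arm moves only by the tool move_arm, never from a script. Its arguments are lists of equal length, an entry for each row: "jaw": the closure in counts, from 0 (fully open) to 255 (shut); "dp": the shift along the tool's x, y, z in units of 800 mm (1.0 is 800 mm), a list of three; "rotation": the turn, a rotation vector about the tool's x, y, z in units of pi rad (1.0 is pi rad), a list of three. In form: {"jaw": [jaw, ...], "dp": [[dx, dy, dz], ...], "rotation": [[rx, ry, rz], ...]}. A call has 1 to 10 rows; each row shifts and turns the commanded pose from where the row before left it, along the tool's axes as they then stand; what a row does not reach is not made up. A row lasts 1/8 s, in which the tool goes at most 62.5 mm and 10.7 degrees, less where a joint would pass 70% of its speed; a pose out of reach is approached as far as the arm can. A call with a number of a shift or a turn outside -1 to 1 is refused whole. A call with a gripper value outside its range is refused whole. The fingers move at their own pace and stop on an object; "squeeze" is the grip in N (left out, the last holds). Time passes only in rows, so rows that do not move let the fingers close. It gives the time, the measured TCP pose, the force and the opening at its end, in the units of the state.
- bot.observe(): the state, without advancing time (a new reading comes with each control period).
- grab_frame(name): name is "scene" or "top" or "wrist"; returns the picture (400x640x3 uint8, blue, green, red); there is no depth.
- calibration(name): a dict with "camera_matrix" (3x3 intrinsics, pixels), "dist" ([k1, k2, p1, p2, k3] as OpenCV has them; the pictures are not rectified), "T" (4x4, takes a point from camera to world coordinates). Camera axes: x right, y down, z forward; pixel columns grow to the right and rows downward; lengths in m; the calibration is good to about 2 mm. A picture is of the moment at which its call begins: read the wrist's pose just before it. calibration takes no time and is no camera call; for the wrist camera it gives the pose at the moment of the call.
- workorder.job_done(): hands the job in, once; it reports no verdict.
The state is a dict: "clock": time; "qpos": joint angles; "qd": joint speeds; "joint_efforts": joint torques, N m; "position": TCP position; "tool_rot": TCP orientation; "force": force on the tool from outside, world axes, zero at the start; "moment": the same for the moment, N m; "grip_width": finger opening in m.
Only numpy, scipy, OpenCV 4.12 (cv2) and the standard library are available. Lean on these libraries where they do the work, as an engineer would, in place of code of your own. Each camera call takes 0.05 s, during which the arm holds its last target. There are 200 camera calls.

## Working session

There is one attempt and no reset: what is moved stays moved. The work goes in short steps, Python scripts to look and compute and a tool call to move; the robot and the scene stay as the last step left them, time stands still between calls to the robot, and variables do not carry over. Pictures are saved under pics/ and viewed, about 8 in all and at most 12, crops included, and the job is handed in when it is done.

Besides the shell and the picture viewer there is one more tool, called after ">>>" as name(argument=value, ...) on one line, values as JSON. move_arm: Moves the arm, as the interface text tells. Shifts and turns lie within -1 to 1; 1 stands for 800 mm of shift or pi rad of turn. Its arguments: {"type":"object","properties":{"jaw":{"type":"array","items":{"type":"number"}},"dp":{"type":"array","items":{"type":"array","items":{"type":"number","minimum":-1,"maximum":1}}},"rotation":{"type":"array","items":{"type":"array","items":{"type":"number","minimum":-1,"maximum":1}}},"squeeze":{"type":"number"}},"required":["jaw","dp","rotation"]}

```bash
ls; mkdir -p pics; python3 - <<'E'
from workcell import bot, grab_frame, calibration
import cv2, numpy as np
s=bot.observe(); print({k:np.round(v,3).tolist() for k,v in s.items()})
for n in ("scene","top"):
    cv2.imwrite(f"pics/{n}0.png",grab_frame(n)); c=calibration(n); print(n,np.round(c["camera_matrix"],1).tolist(),np.round(c["dist"],3),np.round(c["T"],3).tolist())
E
```

```text
pics
{'clock': 0.0, 'qpos': [-1.244, 0.522, -0.036, 1.6, 0.021, 1.021, -0.113], 'qd': [-0.001, 0.0, 0.0, 0.001, 0.001, 0.002, -0.0], 'joint_efforts': [-0.001, -92.708, 1.979, -36.995, 0.018, 0.008, 0.0], 'position': [0.241, 0.576, 0.231], 'tool_rot': [-3.14, 0.0, 2.745], 'force': [-0.142, 0.219, -0.384], 'moment': [0.026, 0.032, 0.041], 'grip_width': 0.086}
scene [[382.9, 0.0, 324.1], [0.0, 382.9, 205.7], [0.0, 0.0, 1.0]] [0.031 0.    0.    0.    0.   ] [[0.712, -0.491, 0.502, 0.058], [-0.702, -0.514, 0.493, -0.435], [0.015, -0.703, -0.711, 0.796], [0.0, 0.0, 0.0, 1.0]]
top [[477.9, 0.0, 314.5], [0.0, 477.9, 202.5], [0.0, 0.0, 1.0]] [-0.005  0.     0.     0.     0.   ] [[-0.178, -0.919, 0.352, 0.053], [-0.984, 0.166, -0.063, 0.149], [-0.001, -0.358, -0.934, 1.413], [0.0, 0.0, 0.0, 1.0]]
```

View pics/scene0.png

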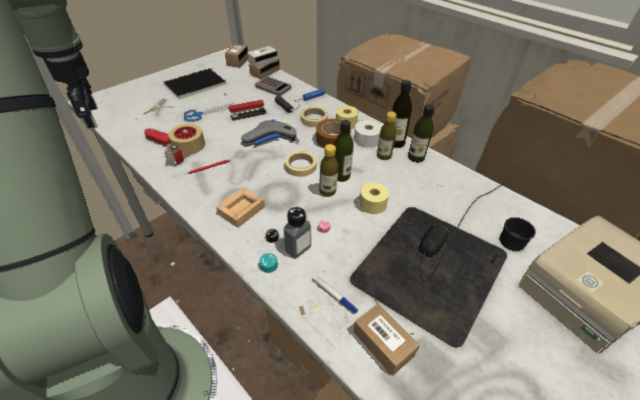

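View pics/top0.png

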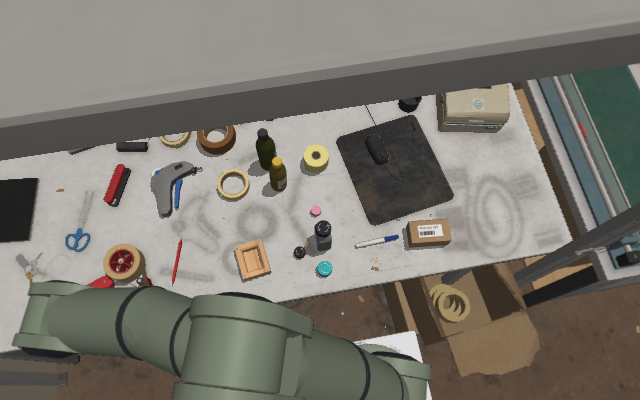

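Scene view: the jug is at (297,232) with its cap at (296,216), and the holder is at (241,206). In the top view the jug is at (322,235) and the holder at (253,260).
Things that could be taken for the cap (top view pixels): the black cap on the bottle (322,229), the small black loose cap (300,253), the turquoise one (325,268) and the pink one (316,211). I choose the large black one on the bottle and will check it in a close crop.

```bash
cat > h.py <<'E'
import cv2, numpy as np
from workcell import bot, grab_frame, calibration
def ray(c,px,z):
    p=cv2.undistortPoints(np.array(px,float).reshape(-1,1,2),c["camera_matrix"] if isinstance(c["camera_matrix"],np.ndarray) else np.array(c["camera_matrix"]),np.array(c["dist"])).reshape(-1,2)
    T=np.array(c["T"]); d=np.c_[p,np.ones(len(p))]@T[:3,:3].T; o=T[:3,3]
    return o+d*((z-o[2])/d[:,2])[:,None]
def proj(c,P):
    T=np.linalg.inv(np.array(c["T"])); r=cv2.Rodrigues(T[:3,:3])[0]
    return cv2.projectPoints(np.array(P,float).reshape(-1,1,3),r,T[:3,3],np.array(c["camera_matrix"]),np.array(c["dist"]))[0].reshape(-1,2)
E
python3 - <<'E'
from h import *
a=cv2.imread("pics/scene0.png")[180:280,210:340]; b=cv2.imread("pics/top0.png")[195:285,225:345]
a=cv2.resize(a,(780,600),interpolation=2)[:, :]; b=cv2.resize(b,None,fx=6,fy=6,interpolation=2)
cv2.imwrite("pics/c1.png",b)
cv2.imwrite("pics/c2.png",a)
c=calibration("top")
print(ray(c,[[322,229]],.136),ray(c,[[253,260]],.03))
c=calibration("scene")
print(ray(c,[[296,213]],.136),ray(c,[[241,205]],.03))
E
```

```text
[[0.45268172 0.05621106 0.136     ]] [[0.42752817 0.26742681 0.03      ]]
[[0.45862073 0.05211396 0.136     ]] [[0.43235269 0.25978956 0.03      ]]
```

View pics/c1.png

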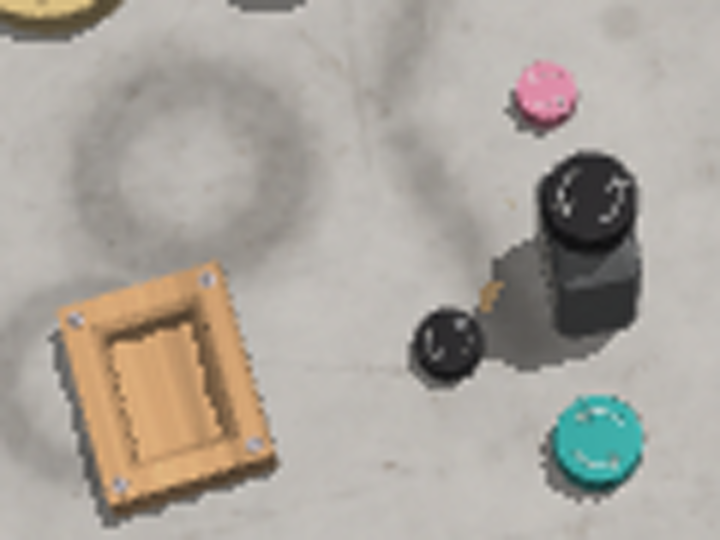

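View pics/c2.png

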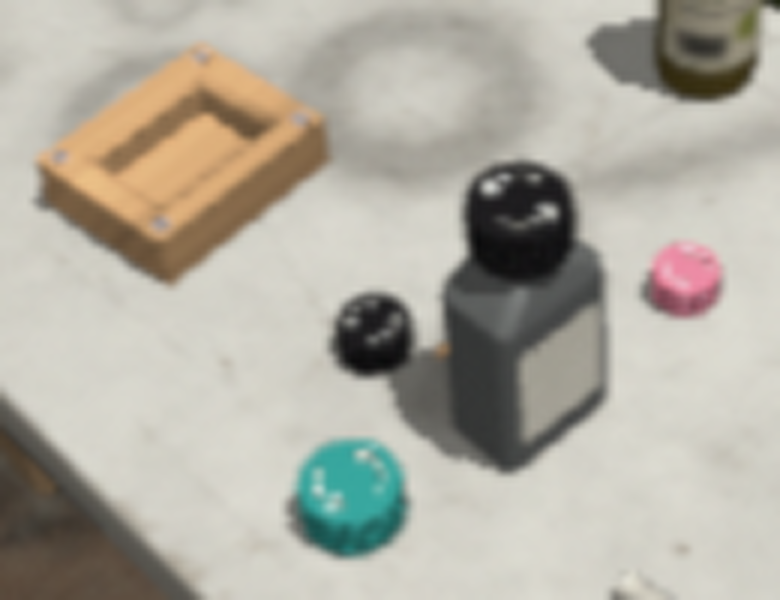

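The crop confirms the large black capped bottle, with a small black decoy beside it. Its bottom corners in the scene crop are (452,408), (510,470) and (605,395). The holder screws are clear in both views.

```bash
python3 - <<'E'
from h import *
ct,cs=calibration("top"),calibration("scene")
T=lambda p:np.array(p)/6+[225,195]-.4
S=lambda p:np.array(p)/6+[210,180]-.4
for n,c,f,p in (("top",ct,T,[(75,320),(208,280),(255,443),(120,485)]),("scene",cs,S,[(60,157),(202,54),(302,119),(160,223)])):
    P=ray(c,f(p),.03)[:,:2]; e=np.roll(P,-1,0)-P
    print(n,P.mean(0).round(4),np.linalg.norm(e,axis=1).round(4),np.degrees(np.arctan2(e[:,1],e[:,0])).round(1))
print("captop",ray(ct,T([[590,196]]),.136),ray(cs,S([[521,198]]),.136))
P=ray(cs,S([(452,408),(510,470),(605,395)]),0)[:,:2]; e=np.diff(P,axis=0); print(P,np.linalg.norm(e,axis=1),np.degrees(np.arctan2(e[:,1],e[:,0])),(P[0]+P[2])/2)
P=ray(ct,T([(560,335),(633,324)]),0)[:,:2]; e=np.diff(P,axis=0); print(P,np.linalg.norm(e,axis=1),np.degrees(np.arctan2(e[:,1],e[:,0])))
s=bot.observe();print(s["position"],s["tool_rot"],s["clock"])
c=calibration("wrist");print(np.round(c["T"],3),c["camera_matrix"])
E
```

```text
top [0.4337 0.2696] [0.0687 0.0872 0.0685 0.0875] [ -82.7 -172.6   97.5    7.6]
scene [0.4364 0.2704] [0.0903 0.0698 0.0883 0.0671] [   7.8  -84.1 -174.    97.5]
captop [[0.45723083 0.05269802 0.136     ]] [[0.4602369  0.05238479 0.136     ]]
[[0.43652986 0.07846787]
 [0.43249722 0.03557381]
 [0.48982426 0.03726143]] [0.04308321 0.05735187] [-95.37081668   1.68621253] [0.46317706 0.05786465]
[[0.4300646  0.07110164]
 [0.42913147 0.03349148]] [0.03762173] [-91.42125809]
[0.24147002 0.57615507 0.23079002] [-3.14058575e+00  7.48706738e-05  2.74474213e+00] 0.1
[[ 0.386  0.881  0.274  0.172]
 [ 0.922 -0.368 -0.116  0.604]
 [-0.001  0.298 -0.955  0.374]
 [ 0.     0.     0.     1.   ]] [[281.21067698   0.         319.64945771]
 [  0.         281.21067698 202.57747978]
 [  0.           0.           1.        ]]
```

>>> move_arm(jaw=[0, 0, 0, 0, 0, 0, 0, 0, 0, 0], dp=[[-0.0503, -0.0499, 0], [-0.0503, -0.0499, 0], [-0.0503, -0.0499, 0], [-0.0503, -0.0499, 0], [-0.0503, -0.0499, 0], [-0.0503, -0.0499, 0], [-0.0503, -0.0499, 0], [-0.0503, -0.0499, 0], [-0.0503, -0.0499, 0], [-0.0503, -0.0499, 0]], rotation=[[0, 0, 0.058], [0, 0, 0], [0, 0, 0], [0, 0, 0], [0, 0, 0], [0, 0, 0], [0, 0, 0], [0, 0, 0], [0, 0, 0], [0, 0, 0]])

```text
clock: 1.35
position: [0.3698, 0.0234, 0.2315]
tool_rot: [3.141, 0.0, 2.563]
force: [1.2, -0.3, 0.1]
grip_width: 0.0852
```

>>> move_arm(jaw=[0, 0, 0, 0, 0, 0, 0, 0, 0, 0], dp=[[-0.073, 0.03, 0], [0, 0, 0], [0, 0, 0], [0, 0, 0], [0, 0, 0], [0, 0, 0], [0, 0, 0], [0, 0, 0], [0, 0, 0], [0, 0, 0]], rotation=[[0, 0, 0.058], [0, 0, 0.058], [0, 0, 0.058], [0, 0, 0.058], [0, 0, 0.058], [0, 0, 0.058], [0, 0, 0.058], [0, 0, 0.058], [0, 0, 0.058], [0, 0, 0.058]])

```text
clock: 2.6
position: [0.431, 0.0134, 0.2312]
tool_rot: [-3.141, 0.0, 0.734]
force: [-0.1, 0.3, -0.0]
grip_width: 0.0859
```

>>> move_arm(jaw=[0, 0, 0, 0, 0, 0], dp=[[0, 0, 0], [0, 0, 0], [0, 0, 0], [0, 0, 0], [0, 0, 0], [0, 0, 0]], rotation=[[0, 0, 0.058], [0, 0, 0.058], [0, 0, 0.058], [0, 0, 0.058], [0, 0, 0.005], [0, 0, 0]])

```text
clock: 3.35
position: [0.4311, 0.0135, 0.2312]
tool_rot: [3.141, 0.0, -0.0]
force: [-0.5, -0.0, 0.2]
grip_width: 0.0857
```

```bash
python3 - <<'E'
from h import *
s=bot.observe(); c=calibration("wrist"); im=grab_frame("wrist"); cv2.imwrite("pics/w1.png",im)
import json; json.dump({k:np.array(c[k]).tolist() for k in c},open("w1.json","w"))
print({k:np.round(s[k],4).tolist() for k in("clock","position","tool_rot","qpos","force")})
print(proj(c,[[.4585,.0525,.136],[.435,.27,.03]]))
E
```

```text
{'clock': 3.35, 'position': [0.4311, 0.0135, 0.2312], 'tool_rot': [3.1415, 0.0002, -0.0001], 'qpos': [-0.8606, 0.2966, 0.8531, 2.1103, -0.2958, 0.8552, -1.4032], 'force': [-0.4555, -0.0133, 0.2444]}
[[272.75085415 174.30398368]
 [111.4337944  175.55046344]]
```

View pics/w1.png

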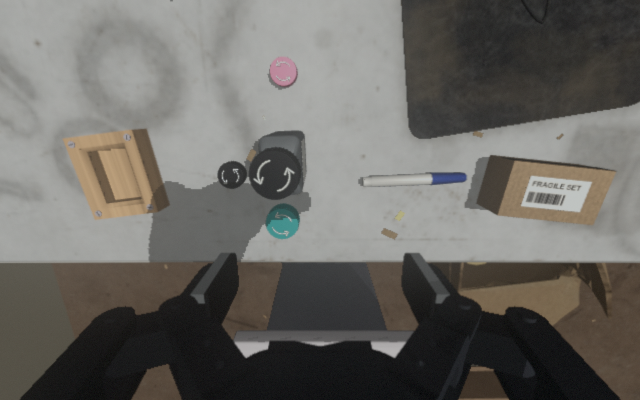

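Wrist view: the jug cap is at (275,173), within 3 px of the prediction, and the small decoy is at (232,175). Next I crop it for the jug's yaw.

```bash
python3 - <<'E'
from h import *
import json
c=json.load(open("w1.json")); im=cv2.imread("pics/w1.png")
print(ray(c,[[275,173]],.136))
cr=im[120:220,225:325]; cr=cv2.resize(cr,(600,600),interpolation=cv2.INTER_CUBIC); cr=cv2.convertScaleAbs(cr,alpha=1.8)
cv2.imwrite("pics/w1c.png",cr)
c2=dict(c)
print(ray(c,[[69,140],[128,137],[154,209],[98,213]],.03).mean(0))
E
```

```text
[[0.45963916 0.05051078 0.136     ]]
[0.43418503 0.26845146 0.03      ]
```

View pics/w1c.png

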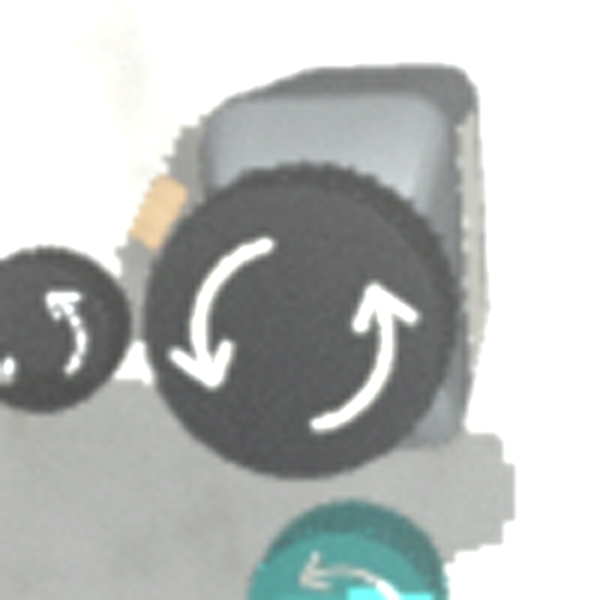

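```bash
python3 - <<'E'
from h import *
import json
c=json.load(open("w1.json"))
f=lambda p:np.array(p)/6+[225,120]-.4
for p in ([(235,94),(425,92)],[(447,120),(466,430)]):
    P=ray(c,f(p),.086)[:,:2]; e=P[1]-P[0]; print(P,np.degrees(np.arctan2(e[1],e[0])))
print(ray(c,f([(303,320)]),.136))
P=ray(c,f([(310,70),(455,66)]),0)[:,:2];print(P)
# edge fits
g=cv2.cvtColor(cv2.imread("pics/w1.png"),6)
print(g[138:196:4,292:308])
E
```

```text
[[0.48783549 0.06792951]
 [0.48818423 0.03629764]] -89.3683409618002
[[0.48362628 0.03273569]
 [0.4299757  0.03054621]] -177.66306099325314
[[0.45969731 0.0504221  0.136     ]]
[[0.48704743 0.06810181]
 [0.48790252 0.0368786 ]]
[[100 101 101 101  98  92  82  76  75  74  76  89  98 154 164 165]
 [106 105 105 104 101  98  95  84  78  95 110 112 107 152 165 166]
 [111 111 111 104 100  95  88  82  80 104 112 112 108 136 162 166]
 [117 118 106 100  97  88  81  79  76  84 106 112 111 124 158 165]
 [ 56  67  92  95  88  82  82  80  77  77 105 113 112 108 153 163]
 [ 55  54  54  54  59  74  79  79  77  75 101 110 112 112 154 164]
 [ 57  61  58  54  51  55  58  69  76  73  92 107 111 106 152 165]
 [ 58  59  59  61  59  56  53  54  59  73 102 111 111 101 134 160]
 [102  68  60  59  60  59  57  55  54  64  93 108 110 106 124 157]
 [ 66  80  67  55  59  58  57  56  55  64  73 104 110 119 154 165]
 [ 56  55  56  59  58  58  54  58  68  75  73  96 114 141 161 164]
 [ 55  55  55  53  57  56  56  67  76  77  74  96 137 160 164 164]
 [ 56  55  53  57  57  77  91  90  82  78  81 132 158 164 164 163]
 [ 58  59  71  83  89  87  90  89  87  88 124 155 159 161 161 163]
 [ 83  83  84  89  91  87  95  97 100 102 104 105 106 105 103 105]]
```

>>> move_arm(jaw=[0, 0, 0, 0, 0, 0, 0, 0, 0], dp=[[0.0178, -0.0238, 0], [0.0178, -0.0238, 0], [0, 0, 0], [0, 0, 0.03], [0, 0, 0.03], [0, 0, 0.03], [0, 0, 0.03], [0, 0, 0.034], [0, 0, 0]], rotation=[[0, 0, 0], [0, 0, 0], [0, 0, 0], [0, 0, 0], [0, 0, 0], [0, 0, 0], [0, 0, 0], [0, 0, 0], [0, 0, 0]])

```text
clock: 4.53
position: [0.459, 0.0511, 0.107]
tool_rot: [3.141, 0.003, -0.004]
force: [0.9, 0.7, 0.5]
grip_width: 0.0853
```

```bash
python3 - <<'E'
from h import *
s=bot.observe(); c=calibration("wrist"); im=grab_frame("wrist"); cv2.imwrite("pics/w2.png",im)
print({k:np.round(s[k],4).tolist() for k in("clock","position","tool_rot","qpos","force")})
print(proj(c,[[.4595,.0515,.136]]))
E
```

```text
{'clock': 4.525, 'position': [0.459, 0.0511, 0.107], 'tool_rot': [3.1405, 0.0028, -0.0041], 'qpos': [-0.6985, 0.5577, 0.6167, 2.1448, -0.5662, 0.606, -1.2495], 'force': [0.9094, 0.6975, 0.5453]}
[[315.92420217 284.82779027]]
```

View pics/w2.png

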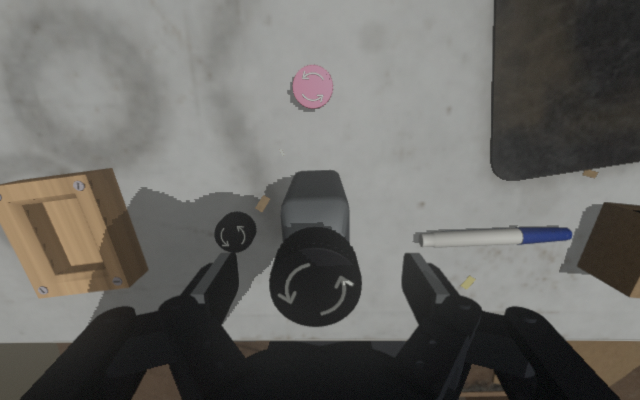

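The cap at (316,280) sits centred between the fingers, so I grip it.

>>> move_arm(jaw=[255, 255, 255, 255, 255, 255], dp=[[0, 0, 0], [0, 0, 0], [0, 0, 0], [0, 0, 0], [0, 0, 0], [0, 0, 0]], rotation=[[0, 0, 0], [0, 0, 0], [0, 0, 0], [0, 0, 0], [0, 0, 0], [0, 0, 0]], squeeze=70)

```text
clock: 5.32
position: [0.4601, 0.0515, 0.1084]
tool_rot: [-3.141, -0.001, -0.004]
force: [-0.1, 2.2, 4.6]
grip_width: 0.0425
```

>>> move_arm(jaw=[255, 255, 255, 255, 255, 255, 255, 255, 255, 255], dp=[[0, 0, -0.02], [0, 0, -0.03], [0, 0, -0.0375], [-0.0052, -0.0455, 0], [-0.0052, -0.0455, 0], [-0.0052, -0.0455, 0], [-0.0052, -0.0455, 0], [-0.0052, -0.0455, 0], [-0.0052, -0.0455, 0], [0, 0, 0]], rotation=[[0, 0, 0], [0, 0, 0], [0, 0, 0], [0, 0, 0], [0, 0, 0], [0, 0, 0], [0, 0, 0], [0, 0, 0], [0, 0, -0.016], [0, 0, -0.017]])

```text
clock: 6.58
position: [0.4347, 0.2725, 0.1785]
tool_rot: [3.141, 0.0, 0.105]
force: [-0.7, -0.2, -5.2]
grip_width: 0.0426
```

>>> move_arm(jaw=[255, 255], dp=[[0, 0, 0], [0, 0, 0]], rotation=[[0, 0, 0], [0, 0, 0]])

```text
clock: 6.82
position: [0.4358, 0.2693, 0.1785]
tool_rot: [3.141, -0.0, 0.097]
force: [0.0, -0.1, -4.6]
grip_width: 0.042
```

```bash
python3 - <<'E'
from h import *
s=bot.observe(); print({k:np.round(s[k],4).tolist() for k in("clock","position","tool_rot","qpos","force","grip_width")})
w=grab_frame("wrist"); a=grab_frame("scene")
cv2.imwrite("pics/s3.png",a); cv2.imwrite("pics/w3.png",w)
p=proj(calibration("scene"),[[.435,.27,.1]])[0].astype(int);print(p)
a=cv2.resize(a[p[1]-60:p[1]+65,p[0]-50:p[0]+50],None,fx=4,fy=4,interpolation=2)
b=cv2.resize(w[100:350,190:450],None,fx=1.5,fy=2,interpolation=2)[:500]
cv2.imwrite("pics/m3.png",np.hstack([a,b]))
E
```

```text
{'clock': 6.825, 'position': [0.4358, 0.2693, 0.1785], 'tool_rot': [3.1415, -0.0001, 0.0974], 'qpos': [-1.1877, 0.5145, 0.7145, 1.9726, -0.4568, 0.8194, -1.6907], 'force': [0.0162, -0.1463, -4.5832], 'grip_width': 0.042}
[235 184]
```

View pics/m3.png

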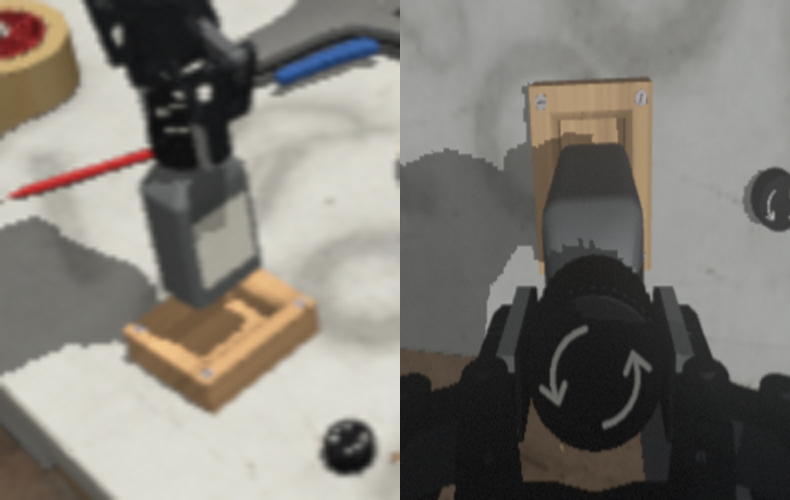

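```bash
python3 - <<'E'
from h import *
cs=calibration("scene"); cw=calibration("wrist")
P=ray(cs,np.array([(160,275),(200,306),(258,256)])/4+[185,124]-.4,.070)[:,:2]; e=np.diff(P,axis=0)
print(P,np.linalg.norm(e,axis=1),np.degrees(np.arctan2(e[:,1],e[:,0])),(P[0]+P[2])/2)
P=ray(cw,np.array([(163,146),(231,146)])/[1.5,2]+[190,100]-.4,.07)[:,:2];e=P[1]-P[0];print(P,P.mean(0),np.degrees(np.arctan2(e[1],e[0])))
P=ray(cw,np.array([(142,102),(241,97)])/[1.5,2]+[190,100]-.4,.03)[:,:2];e=P[1]-P[0];print("screws",P,P.mean(0),np.linalg.norm(e),np.degrees(np.arctan2(e[1],e[0])))
# wrist edges
g=cv2.cvtColor(cv2.imread("pics/w3.png"),6)
print(cw["T"][:3,:3].round(3))
E
```

```text
[[0.40952215 0.29425768]
 [0.4114783  0.25049334]
 [0.46941147 0.26380084]] [0.04380804 0.05944192] [-87.44073316  12.93667451] [0.43946681 0.27902926]
[[0.46010606 0.2898863 ]
 [0.46413262 0.24897899]] [0.46211934 0.26943264] -84.3784023913971
screws [[0.47331086 0.30818057]
 [0.48246386 0.24109781]] [0.47788736 0.27463919] 0.06770431819242134 -82.2303439834697
[[ 0.098 -0.95  -0.296]
 [-0.995 -0.093 -0.03 ]
 [ 0.     0.298 -0.955]]
```

>>> move_arm(jaw=[255, 255, 255, 255, 255, 255, 255, 255, 255], dp=[[-0.001, -0.0012, 0], [0, 0, 0.02], [0, 0, 0.02], [0, 0, 0.006], [0, 0, 0.006], [0, 0, 0.006], [0, 0, 0.006], [0, 0, 0.006], [0, 0, 0]], rotation=[[0, 0, -0.008], [0, 0, 0], [0, 0, 0], [0, 0, 0], [0, 0, 0], [0, 0, 0], [0, 0, 0], [0, 0, 0], [0, 0, 0]])

```text
clock: 8.05
position: [0.4347, 0.2706, 0.1218]
tool_rot: [3.141, 0.0, 0.125]
force: [-0.4, 0.2, -4.6]
grip_width: 0.0424
```

>>> move_arm(jaw=[255, 255, 255, 255, 255], dp=[[0, 0, 0.003], [0, 0, 0.003], [0, 0, 0.0015], [0, 0, 0], [0, 0, 0]], rotation=[[0, 0, 0], [0, 0, 0], [0, 0, 0], [0, 0, 0], [0, 0, 0]])

```text
clock: 8.68
position: [0.4351, 0.2709, 0.1164]
tool_rot: [-3.141, -0.001, 0.125]
force: [0.1, 0.1, 5.4]
grip_width: 0.042
```

>>> move_arm(jaw=[255, 255, 255, 255, 255, 255], dp=[[0, 0, 0.002], [0, 0, 0.002], [0, 0, 0.0015], [0, 0, 0.001], [0, 0, 0], [0, 0, 0]], rotation=[[0, 0, 0], [0, 0, 0], [0, 0, 0], [0, 0, 0], [0, 0, 0], [0, 0, 0]])

```text
clock: 9.43
position: [0.4351, 0.2709, 0.1114]
tool_rot: [-3.141, -0.001, 0.125]
force: [-0.9, -0.3, 13.2]
grip_width: 0.0426
```

>>> move_arm(jaw=[255, 255, 255], dp=[[0, 0, 0.001], [0, 0, 0], [0, 0, 0]], rotation=[[0, 0, 0], [0, 0, 0], [0, 0, 0]])

```text
clock: 9.8
position: [0.4354, 0.2711, 0.1113]
tool_rot: [-3.14, -0.001, 0.124]
force: [-5.4, -1.4, 29.4]
grip_width: 0.0423
```

>>> move_arm(jaw=[255, 255, 255, 255], dp=[[0, 0, 0], [0, 0, 0], [0, 0, 0], [0, 0, 0]], rotation=[[0, 0, -0.02], [0, 0, -0.02], [0, 0, -0.02], [0, 0, 0]])

```text
clock: 10.3
position: [0.4357, 0.2714, 0.1113]
tool_rot: [-3.14, -0.002, 0.314]
force: [-2.2, 0.1, 26.3]
grip_width: 0.0424
```

```bash
python3 - <<'E'
from h import *
s=bot.observe(); print({k:np.round(s[k],4).tolist() for k in("clock","position","tool_rot","qpos","force","moment","grip_width")})
E
```

```text
{'clock': 10.3, 'position': [0.4357, 0.2714, 0.1113], 'tool_rot': [-3.14, -0.0021, 0.3139], 'qpos': [-1.0739, 0.5944, 0.5555, 2.0173, -0.5021, 0.6631, -1.4482], 'force': [-2.2145, 0.0594, 26.2801], 'moment': [0.1337, 0.663, -0.0122], 'grip_width': 0.0424}
```

>>> move_arm(jaw=[255, 255, 255, 255, 255, 255, 255, 255, 255, 255], dp=[[0, 0, 0], [0, 0, 0], [0, 0, 0], [0, 0, 0], [0, 0, 0], [0, 0, 0], [0, 0, 0], [0, 0, 0], [0, 0, 0], [0, 0, 0]], rotation=[[0, 0, -0.03], [0, 0, -0.03], [0, 0, -0.03], [0, 0, -0.03], [0, 0, -0.03], [0, 0, -0.03], [0, 0, -0.03], [0, 0, -0.03], [0, 0, -0.034], [0, 0, 0]])

```text
clock: 11.55
position: [0.4352, 0.2719, 0.1114]
tool_rot: [-3.142, -0.003, 1.176]
force: [-6.8, 2.2, 27.5]
grip_width: 0.0421
```

```bash
python3 - <<'E'
from h import *
s=bot.observe(); print({k:np.round(s[k],4).tolist() for k in("clock","position","tool_rot","qpos","force","moment","grip_width")})
w=grab_frame("wrist"); a=grab_frame("scene"); cv2.imwrite("pics/w4.png",w)
p=[235,184]
a=cv2.resize(a[p[1]-60:p[1]+65,p[0]-50:p[0]+50],None,fx=4,fy=4,interpolation=2)
b=cv2.resize(w[100:350,190:450],None,fx=1.5,fy=2,interpolation=2)[:500]
cv2.imwrite("pics/m4.png",np.hstack([a,b]))
E
```

```text
{'clock': 11.55, 'position': [0.4352, 0.2719, 0.1114], 'tool_rot': [-3.1415, -0.0027, 1.176], 'qpos': [-0.9067, 0.5442, 0.3153, 2.0093, -0.2798, 0.6267, -0.801], 'force': [-6.7801, 2.17, 27.4937], 'moment': [0.6076, 1.4258, -0.0168], 'grip_width': 0.0421}
```

View pics/m4.png

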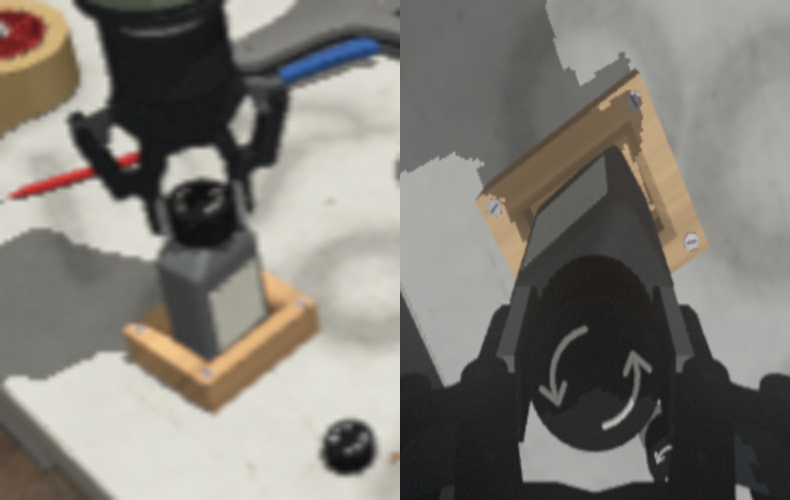

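The arrows have not moved relative to the fingers, so the cap turned 60° with the gripper while the bottle stayed in the holder. Now I lift gently.

>>> move_arm(jaw=[255, 255, 255, 255, 255], dp=[[0, 0, -0.003], [0, 0, -0.004], [0, 0, -0.004], [0, 0, -0.004], [0, 0, 0]], rotation=[[0, 0, 0], [0, 0, 0], [0, 0, 0], [0, 0, 0], [0, 0, 0]])

```text
clock: 12.28
position: [0.4348, 0.2707, 0.1222]
tool_rot: [-3.142, 0.0, 1.174]
force: [-0.2, 1.2, 0.2]
grip_width: 0.0418
```

>>> move_arm(jaw=[255, 255, 255, 255, 255, 255, 255, 255, 255], dp=[[0, 0, -0.006], [0, 0, -0.012], [0, 0, -0.018], [0, 0, -0.018], [0, 0, -0.018], [0, 0, -0.01], [0, 0, -0.0045], [0, 0, 0], [0, 0, 0]], rotation=[[0, 0, 0], [0, 0, 0], [0, 0, 0], [0, 0, 0], [0, 0, 0], [0, 0, 0], [0, 0, 0], [0, 0, 0], [0, 0, 0]])

```text
clock: 13.4
position: [0.4347, 0.2706, 0.1909]
tool_rot: [-3.141, 0.001, 1.174]
force: [0.3, -0.0, -1.3]
grip_width: 0.0421
```

```bash
python3 - <<'E'
from h import *
s=bot.observe(); print({k:np.round(s[k],4).tolist() for k in("clock","position","tool_rot","qd","force","grip_width")})
w=grab_frame("wrist"); a=grab_frame("scene"); cv2.imwrite("pics/w5.png",w)
p=[235,184]
a=cv2.resize(a[p[1]-60:p[1]+65,p[0]-50:p[0]+50],None,fx=4,fy=4,interpolation=2)
b=cv2.resize(w[100:350,190:450],None,fx=1.5,fy=2,interpolation=2)[:500]
cv2.imwrite("pics/m5.png",np.hstack([a,b]))
E
```

```text
{'clock': 13.4, 'position': [0.4347, 0.2706, 0.1909], 'tool_rot': [-3.1413, 0.0006, 1.174], 'qd': [0.0004, 0.0021, -0.0002, -0.0001, 0.0002, 0.0016, -0.0016], 'force': [0.3302, -0.0029, -1.2546], 'grip_width': 0.0421}
```

View pics/m5.png

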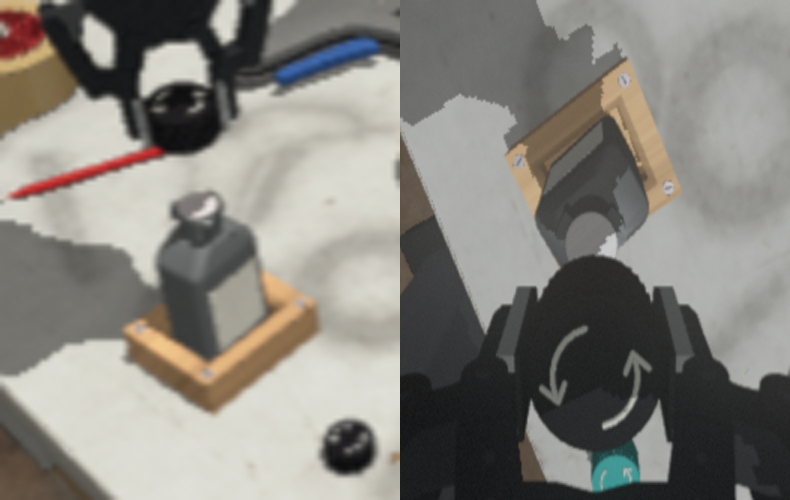

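The cap is off and held level above the mouth, and the bottle is home in the well. I am handing the job in.

```bash
python3 -c "
from workcell import workorder
print(workorder.job_done())"
```

```text
the job is handed in; nothing more can be done
None
```

The job is handed in at about 13.5 s on the robot's clock; no verdict is reported. I lifted the bottle by its locked cap and lowered it into the holder's well. I then pressed the cap to its stop, turned it 60° counter-clockwise while pressed, and lifted it straight off.

**Last checks**
- **Cap:** It is held at an opening of 42 mm and is still and level. By the tool height, its lower edge is about 6 cm above the rim. The TCP is at (0.435, 0.271), and the holder's centre measured about (0.435, 0.270).
- **Bottle:** The last picture shows it upright in the well and clear of the fingers. Seating was read from the tool height (0.1164 m, against 0.1165 m expected) and the change in force. I did not measure it in an image.
- **Forces:** The press peaked at about 29 N in the readings taken, well below the 90 N limit.
- **Other things:** The gripper stayed clear of the other things on the table by plan. I took no final overview picture to check that none had moved.

**Disagreement:** A rough scene-camera estimate of the hanging bottle was about 1 cm off in y from the wrist view and tool pose. I trusted the wrist view, and the bottle went in without side load.

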